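# Back off the rub screw and prove the rotor free by a hand spin

### The arm

A 7-joint arm with a two-finger parallel gripper is mounted at the origin on a cart in front of the work surface, level with it; the furniture and walls round the work are solid. World frame = base frame: x ahead of the robot, y to its left, z up, the work surface at z = 0. Lengths are in m, angles in rad, forces in N, time in s.
With the tool pointing down it reaches from about 0.4 to 0.85 m from the base axis. Payload 4.5 kg.
Tool frame: the origin (TCP) lies at the very end of the fingers, on their centre line; the grasp point (between the pads) lies 19 mm behind it (robot.grip_point_offset is the z of the grasp point in the tool frame, in m); z points along the fingers, y is the line along which they close (so a half turn about z gives the same grasp; the last joint's range is limited). The gripper opens to 85 mm and grips with 20 to 120 N. Pads are 22 mm wide; open, the fingers measure 114 mm over their backs; the gripper's body (76 mm by 85 mm) begins 54 mm behind the grasp point. The pads swing forward as they close: fully open they stand 13 mm farther back than shut.
Start: joints at [1.193, 0.689, -0.195, 1.565, 0.157, 0.902, -0.215], TCP at [0.25, -0.573, 0.231] pointing down, gripper open.
Joint ranges: [-3.01, 3.01], [-0.46, 2.08], [-1.47, 1.51], [0.13, 2.56], [-1, 4.14], [0.04, 2.09], [-2.66, 2.66]. Speed limits (rad/s): [2.57, 2.57, 3.14, 3.14, 3.14, 3.14, 3.14].

### API

Orientations are given as a rotation vector (axis times angle).
In Python, from rig import telemetry, camera, get_calibration, ticket, robot gives the robot as it stands.
- The arm moves only by the shell command python3 -m creep 'ROWS' [FORCE]. ROWS is JSON, a list of rows, each a list of 7 numbers: the turn, a rotation vector about the tool's x, y, z in degrees, then the shift along the tool's x, y, z in mm, then the closure, from 0 (fully open) to 1 (shut). In form: [[wx, wy, wz, dx, dy, dz, gripper], ...]. A call has 1 to 5 rows; each row shifts and turns the commanded pose from where the row before left it, along the tool's axes as they then stand; what a row does not reach is not made up. A row lasts 1/10 s, in which the tool goes at most 50 mm and 8.59 degrees, less where a joint would pass 70% of its speed; a pose out of reach is approached as far as the arm can. A call with a gripper value outside its range is refused whole. The fingers move at their own pace and stop on an object; FORCE is the grip in N (left out, the last holds). Time passes only in rows, so rows that do not move let the fingers close. It gives the time, the measured TCP pose, the force, the opening and the grip force at its end, in the units of the state.
- telemetry.get_state(): the state, without advancing time (a new reading comes with each control period).
- camera(name): name is "side" or "top"; returns (picture, depth): 400x640x3 uint8, red, green, blue; 400x640 float32, m along the optical axis (not along the pixel's ray), 0 where there is no reading.
- get_calibration(name): a dict with "camera_matrix" (3x3 intrinsics, pixels), "rvec" (rotation vector, rad) and "tvec" (3), from world to camera coordinates, as OpenCV has them. Camera axes: x right, y down, z forward; pixel columns grow to the right and rows downward; lengths in m; the calibration is good to about 2 mm. A picture is of the moment at which its call begins. get_calibration takes no time and is no camera call.
- ticket.hand_in(): hands the job in; it is judged then, once.
The state is a dict: "t": time; "qpos": joint angles; "joint_vel": joint speeds; "tau": joint torques, N m; "tool_pos": TCP position; "eef_rot": TCP orientation; "ft_force": force on the tool from outside, world axes, zero at the start; "torque": the same for the moment, N m; "grip_width": finger opening in m; "grip_force": force on a finger pad.
Only numpy, scipy, OpenCV 4.12 (cv2) and the standard library are available. Lean on these libraries where they do the work, as an engineer would, in place of code of your own. Each camera call takes 0.05 s, during which the arm holds its last target. There are 200 camera calls.

### The job

The rotor rig on the bench has been left with its rub screw (the brass thumb knob on top of the frame over the shaft) wound down so that its tip rubs on the shaft's sleeve. Unscrew the knob, counter-clockwise, a good half turn, so that the tip stands clear, then check by hand that the rotor runs free: stroke the top of the disc's rim with the fingertips so that it spins on by itself, untouched, for at least one full turn. Touch the disc only lightly, because a hard push or blow harms the slender shaft and its bearings, and leave the small things lying round the rig where they are.

Things in the scene. Friction and masses are not known exactly. Their poses are not given: they have to be found in the camera images.
- rig_base: Dark steel base slab of the rotor rig, 150 (x) x 410 (y) x 10 mm, fixed. Origin: centre of its underside; z up, y along the shaft, motor at the -y end. The aluminium deck on it stands on levelling screws set anew each time: all on it is up to 3.5 mm higher or lower and 2 mm off sideways. Shaft axis at x = 0, z = 95; bearing blocks at y = -88, 150, up to z = 137; motor to z = 127.
- rim_nominal (a point): Drawing position of the top of the disc's rim, at base (0, 45, 147) mm; its true height, +-3.5 mm, must be felt. Aluminium disc, diameter 104, 20 wide in y; the top of the rim runs along the base's x. The shaft gives 1 mm per 8 N; over 12 N by push or shock of the fingers counts as harm. A fast stroke along x, 0.6 to 1.1 mm lower than the first light touch, takes the rim along by friction.
- knob_nominal (a point): Drawing position of the centre of the top face of the rub screw's knob, at base (0, -35, 162) mm; true within 3.5 mm in height, 2 mm sideways. Knurled brass cylinder, vertical axis, diameter 34, 24 high; below it a brass nut (top at z = 135) on the aluminium frame (74 wide in x, 18 in y, top at z = 131), which straddles the shaft. The knob stands 0.5 mm higher per rad unscrewed.
- rub_screw (a joint): Angle of the rub screw's knob, rad, growing as it is unscrewed (counter-clockwise from above). 3 mm pitch: 0.48 mm per rad. At 0 the tip just touches the sleeve on the shaft. Starts between -1.6 and -0.9 (rubbing), is clear above 1.0; stops at -2.4 and 5.0. Stays where it is left; takes about 0.1 N m to turn.
- rotor (a joint): Angle of the rotor (shaft and disc) about the base's y axis, rad, no stops; positive as the top of the disc moves to the base's +x; either direction will do. Starts at rest between -3 and 3. Free, it slows by 0.9 rad/s in every second, so 3.5 rad/s at release (0.18 m/s at the rim) carries it a full turn; rubbing, it stops within a second.
- tweezers: Steel tweezers, 12 x 120 x 8 mm, lying in front of the rig. A bystander, to be left alone; origin at the centre of its underside.
- accel_1: Small hexagonal accelerometer, 16 x 23 x 19 mm, standing behind the rig. A bystander, to be left alone; origin at the centre of its underside.
- bnc_tee: Metal T-shaped connector, 29 x 46 x 18 mm, lying behind the rig. A bystander, to be left alone; origin at the centre of its underside.
- notebook: Blue notebook, 210 x 152 x 14 mm, to the right of the rig, a pen on it. A bystander, to be left alone; origin at the centre of its underside.
- screwdriver_green: Screwdriver with a green handle, 25 x 149 x 24 mm, to the left behind the rig. A bystander, to be left alone; origin at the centre of its underside.

How it is judged:
By the outcome, as a careful person would: the job done as asked, in the order asked, and still so for the second after the job is handed in, with the robot touching nothing.
It also fails if it takes over 58 s, if anything falls off the work surface, if the arm or the gripper's body presses on something with over 40 N, if the wrist force passes 120 N, or if a joint passes its speed limit or range.

## Working session

There is one attempt and no reset: what is moved stays moved. The work goes in short steps, Python scripts to look and compute and a shell command to move; the robot and the scene stay as the last step left them, time stands still between calls to the robot, and variables do not carry over. Pictures are saved under pics/ and viewed, at most 10 in all, crops included, and the job is handed in when it is done.

```bash
mkdir -p pics; ls
python3 - <<'E'
from rig import telemetry, camera, get_calibration, robot
import cv2, numpy as np
print(telemetry.get_state(), robot.grip_point_offset)
for n in ("top","side"):
    p,d=camera(n); cv2.imwrite(f"pics/{n}0.png",p[:,:,::-1]); np.savez(f"{n}0.npz",p=p,d=d)
    c=get_calibration(n); R=cv2.Rodrigues(np.array(c["rvec"]))[0]; print(n,np.round(c["camera_matrix"],1).tolist(),(-R.T@np.array(c["tvec"]).ravel()).round(3),R.round(2).tolist())
E
```

```text
pics
{'t': 0.0, 'qpos': array([ 1.19279808,  0.68996223, -0.19450671,  1.56634394,  0.15727671,
        0.90248995, -0.2150586 ]), 'joint_vel': array([ 1.71408360e-03, -1.29325010e-04,  7.15238790e-04, -1.79188354e-03,
        5.24837853e-04,  5.25247547e-05, -8.35595364e-04]), 'tau': array([ 1.98865605e-04, -5.39617431e+01, -1.26626529e+00, -1.58542031e+01,
        9.17042547e-03,  9.52315517e-03,  1.19926725e-06]), 'tool_pos': array([ 0.24985888, -0.57218077,  0.23049745]), 'eef_rot': array([-3.07348902e+00, -6.42095382e-01,  7.65009743e-04]), 'ft_force': array([ 0.06293241, -0.52218978, -0.10904782]), 'torque': array([-0.00227551, -0.01612266, -0.01893398]), 'grip_force': 0.0, 'grip_width': 0.08509416865379199} -0.0187
top [[418.4, 0.0, 316.5], [0.0, 418.4, 199.4], [0.0, 0.0, 1.0]] [0.269 0.01  1.387] [[0.01, -1.0, 0.02], [-0.98, -0.01, -0.19], [0.19, -0.02, -0.98]]
side [[447.8, 0.0, 318.6], [0.0, 447.8, 196.1], [0.0, 0.0, 1.0]] [0.09  0.949 0.841] [[-0.92, -0.39, 0.01], [-0.23, 0.52, -0.82], [0.32, -0.76, -0.57]]
```

View pics/top0.png

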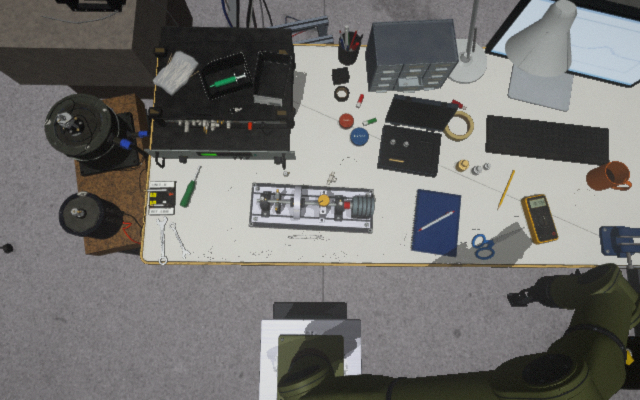

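View pics/side0.png

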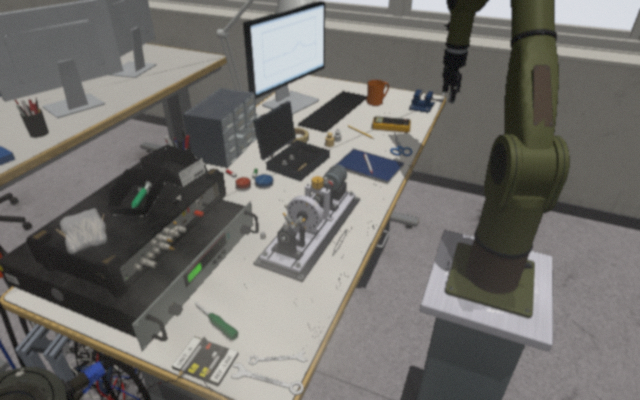

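The top view shows the rig with its base slab at about (250–374, 183–232), the motor on the right (−y), the brass knob near (324,200) and the disc near (299,203). The side view shows the knob at about (318,182) and the disc at about (303,215). Next I'll measure the base edges and the knob.

```bash
cat > h.py <<'E'
import numpy as np, cv2
from rig import telemetry, camera, get_calibration
def cal(n):
    c=get_calibration(n); R=cv2.Rodrigues(np.array(c["rvec"]))[0]; return np.array(c["camera_matrix"]),R,np.array(c["tvec"]).ravel()
def ray(n,uv,z):
    K,R,t=cal(n); o=-R.T@t; d=R.T@np.linalg.inv(K)@np.array([uv[0],uv[1],1.0]); return o+d*(z-o[2])/d[2]
def pts(n,d):
    K,R,t=cal(n); v,u=np.mgrid[0:d.shape[0],0:d.shape[1]]
    c=np.stack([(u-K[0,2])/K[0,0]*d,(v-K[1,2])/K[1,1]*d,d],-1); return (c-t)@R
E
python3 - <<'E'
from h import *
for n,box in (("top",(235,165,390,245)),("side",(245,160,370,285))):
    f=np.load(n+"0.npz"); p,d=f["p"],f["d"]; P=pts(n,d)
    x0,y0,x1,y1=box
    cv2.imwrite(f"pics/{n}c.png",cv2.resize(p[y0:y1,x0:x1,::-1],None,fx=5 if n=="top" else 4.5,fy=5 if n=="top" else 4.5,interpolation=cv2.INTER_CUBIC))
    hsv=cv2.cvtColor(p,cv2.COLOR_RGB2HSV); m=cv2.inRange(hsv,(12,120,90),(32,255,255)); w=np.zeros_like(m); w[y0:y1,x0:x1]=m[y0:y1,x0:x1]
    k,l,s,c=cv2.connectedComponentsWithStats(w)
    for i in range(1,k):
        if s[i,4]>15:
            q=P[l==i]; print(n,s[i],c[i].round(1),np.median(q,0).round(4),np.percentile(q[:,2],[5,50,95]).round(4))
    if n=="top":
        # base outline: points with z between 4 and 40 mm in the box, low-lying
        z=P[...,2]; m=np.zeros(z.shape,np.uint8); m[y0:y1,x0:x1]=((z>0.005)&(d>0))[y0:y1,x0:x1]
        m=cv2.morphologyEx(m,cv2.MORPH_OPEN,np.ones((3,3)))
        k,l,s,c=cv2.connectedComponentsWithStats(m); i=1+s[1:,4].argmax(); print(s[i])
        b=(l==i)&(z<0.03); q=P[b]; r=cv2.minAreaRect((q[:,:2]*1000).astype(np.float32)); print("rect mm",r, np.median(q[:,2]))
        dark=((p.max(-1)<95)&(l==i)&(z<.018)); q=P[dark]; print("dark",dark.sum(),cv2.minAreaRect((q[:,:2]*1000).astype(np.float32)),np.median(q[:,2]))
E
```

```text
top [318 195  11  11 101] [323.3 200. ] [ 0.5086 -0.0319  0.1606] [0.1561 0.1606 0.1647]
[ 249  183  126   50 5441]
rect mm ((512.4603881835938, 1.0897979736328125), (416.94659423828125, 151.28604125976562), 87.56997680664062) 0.015288767140138718
dark 653 ((513.3402099609375, 0.5859832763671875), (408.7685241699219, 148.04676818847656), 87.47796630859375) 0.011712970365817857
side [313 177  10  10  73] [317.3 181.2] [ 0.5051 -0.0248  0.1552] [0.1449 0.1552 0.158 ]
```

View pics/topc.png

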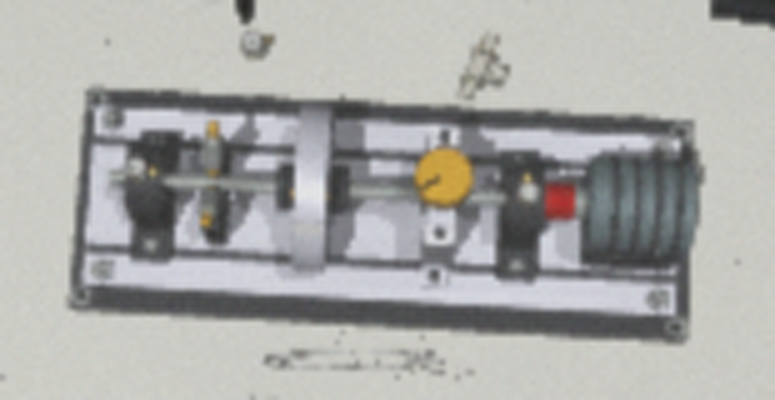

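View pics/sidec.png

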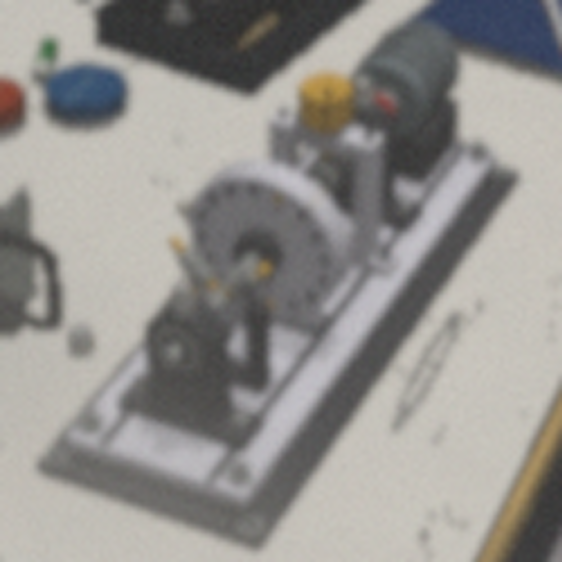

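The crops show the knob's top centre at about (323.6,200), the disc rim band at (297–299, 187–219) and the tweezers in front. The base yaw is about −2.5°. I'll get the knob's position from both views while the arm starts moving, staying high.

```bash
python3 - <<'E'
from h import *
print("top ray z=.162/.15", ray("top",(323.5,200.2),.162).round(4), ray("top",(323.3,200),.15).round(4))
print("side ray .15", ray("side",(317.3,181.2),.150).round(4), ray("side",(317.3,181.2),.155).round(4))
f=np.load("top0.npz"); P=pts("top",f["d"]); p=f["p"]
# disc rim: high points near disc
z=P[...,2]; m=(z>.135)&(abs(P[...,1]-.046)<.03)&(abs(P[...,0]-.512)<.06); q=P[m]; print("rim",m.sum(),q.mean(0).round(4),q.min(0).round(4),q.max(0).round(4))
E
python3 -m creep '[[0,0,7.5,36,-31,-3,0.4],[0,0,7.5,38,-25,-3,0.4],[0,0,7.5,40,-20,-3,0.4],[0,0,7.5,42,-14,0,0.4],[0,0,7.5,44,-8,0,0.4]]' 30
python3 -c "
from rig import telemetry as t;s=t.get_state();print(s['qpos'].round(3),s['tool_pos'],s['eef_rot'])"
```

```text
top ray z=.162/.15 [ 0.5077 -0.0332  0.162 ] [ 0.5107 -0.033   0.15  ]
side ray .15 [ 0.5071 -0.032   0.15  ] [ 0.5041 -0.0249  0.155 ]
rim 134 [0.5109 0.0471 0.1428] [0.4756 0.0371 0.135 ] [0.5464 0.0585 0.1516]
t: 0.6
tool_pos: [0.4244, -0.4492, 0.2403]
eef_rot: [-3.116, 0.386, 0.002]
ft_force: [1.3, -1.3, -0.2]
grip_width: 0.0512
grip_force: 0.0
[ 0.73   0.667  0.018  1.582 -0.015  0.895 -1.064] [ 0.42437599 -0.44918027  0.24033601] [-3.11589140e+00  3.86148888e-01  2.01219470e-03]
```

```bash
python3 -m creep '[[0,0,0,-2,-43,0,0.3],[0,0,0,-2,-43,0,0.3],[0,0,0,-2,-43,0,0.3],[0,0,0,-2,-43,0,0.3],[0,0,0,-2,-43,0,0.3]]' >/dev/null
python3 -m creep '[[0,0,0,-2,-43,0,0.3],[0,0,0,-2,-43,0,0.3],[0,0,0,-2,-43,0,0.3],[0,0,0,-2,-43,0,0.3],[0,0,0,-2,-37,0,0.3]]' >/dev/null
python3 -m creep '[[0,0,0,0,0,0,0.3],[0,0,0,0,0,0,0.3]]'
cat >> h.py <<'E'
from scipy.spatial.transform import Rotation as Ro
def rel(target,yaw=None):
    "shift in tool axes, mm, to the world point; turn (deg, tool z) to the yaw of tool x, deg"
    s=telemetry.get_state(); M=Ro.from_rotvec(s["eef_rot"]).as_matrix()
    print("q",s["qpos"].round(2),"pos",(s["tool_pos"]*1000).round(1),"R",M[:2,0].round(3),M[:,2].round(4),"F",s["ft_force"].round(2),"w",round(s["grip_width"],4),"t",s["t"])
    y=np.degrees(np.arctan2(M[1,0],M[0,0])); print("shift",((M.T@(np.array(target)-s["tool_pos"]))*1000).round(1),"yaw",y.round(2))
E
python3 - <<'E'
from h import *
rel((.508,-.0328,.165))
p,d=camera("top"); x0,y0,x1,y1=265,150,365,240; cv2.imwrite("pics/t1.png",cv2.resize(p[y0:y1,x0:x1,::-1],None,fx=6,fy=6,interpolation=cv2.INTER_CUBIC))
p,d=camera("side"); x0,y0,x1,y1=260,120,380,240; cv2.imwrite("pics/s1.png",cv2.resize(p[y0:y1,x0:x1,::-1],None,fx=5,fy=5,interpolation=cv2.INTER_CUBIC))
E
```

```text
t: 1.8
tool_pos: [0.5055, -0.0346, 0.24]
eef_rot: [3.119, -0.376, -0.001]
ft_force: [0.1, -0.7, 0.4]
grip_width: 0.0597
grip_force: 0.0
q [-0.06  0.52  0.06  1.91 -0.05  0.71 -1.79] pos [505.5 -34.6 240. ] R [ 0.971 -0.238] [-8.e-04 -2.e-04 -1.e+00] F [ 0.07 -0.69  0.35] w 0.0597 t 1.8
shift [ 2.  -2.3 75. ] yaw -13.76
```

```bash
python3 -m creep '[[0,0,0,1,-1,15,0.3],[0,0,0,1,-1,15,0.3],[0,0,0,0,0,15,0.3],[0,0,0,0,0,15,0.3],[0,0,0,0,0,12,0.3]]' 
python3 -m creep '[[0,0,0,0,0,7,0.3],[0,0,0,0,0,7,0.3],[0,0,0,0,0,7,0.3],[0,0,0,0,0,4,0.3],[0,0,0,0,0,0,0.3]]'
python3 - <<'E'
from h import *
rel((.508,-.0328,.140))
p,d=camera("side"); x0,y0,x1,y1=260,110,380,230; a=cv2.resize(p[y0:y1,x0:x1,::-1],None,fx=4.8,fy=4.8,interpolation=cv2.INTER_CUBIC)
cv2.imwrite("pics/s2.png",a)
E
```

```text
t: 2.4
tool_pos: [0.5076, -0.0361, 0.1675]
eef_rot: [3.117, -0.386, -0.001]
ft_force: [0.5, 0.6, -0.1]
grip_width: 0.0595
grip_force: 0.0
t: 2.9
tool_pos: [0.5079, -0.034, 0.1429]
eef_rot: [3.118, -0.38, -0.001]
ft_force: [0.2, 0.8, -0.4]
grip_width: 0.06
grip_force: 0.0
q [-0.05  0.68  0.04  2.   -0.06  0.46 -1.78] pos [507.9 -34.  142.9] R [ 0.971 -0.24 ] [-7.e-04 -1.e-04 -1.e+00] F [ 0.23  0.75 -0.41] w 0.06 t 2.9
shift [-0.2 -1.2  2.9] yaw -13.91
```

View pics/s2.png

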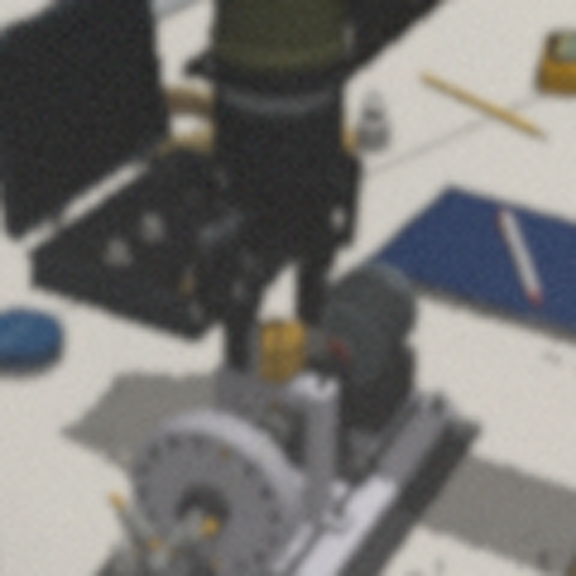

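The side view shows the knob at about (282,350) in the crop, standing between the two fingers, whose tips reach its lower half. I'll close on it.

```bash
python3 -m creep '[[0,0,0,0,0,1,0.5],[0,0,0,0,0,0,0.55],[0,0,0,0,0,0,0.6],[0,0,0,0,0,0,0.7],[0,0,0,0,0,0,0.7]]' 30; python3 -m creep '[[0,0,0,0,0,0,0.75],[0,0,0,0,0,0,0.75]]'
python3 - <<'E'
from h import *
rel((.508,-.0328,.140))
E
```

```text
t: 3.45
tool_pos: [0.5085, -0.0334, 0.1427]
eef_rot: [-3.118, 0.379, -0.001]
ft_force: [-0.4, 2.6, 5.3]
grip_width: 0.0326
grip_force: 29.5
t: 3.65
tool_pos: [0.5086, -0.0334, 0.1427]
eef_rot: [-3.118, 0.38, -0.002]
ft_force: [-0.5, 1.9, 5.8]
grip_width: 0.0327
grip_force: 29.6
q [-0.05  0.68  0.04  2.   -0.06  0.46 -1.78] pos [508.6 -33.4 142.7] R [ 0.971 -0.24 ] [ 1.e-03  5.e-04 -1.e+00] F [-0.5  1.9  5.8] w 0.0327 t 3.65
shift [-0.7 -0.5  2.7] yaw -13.88
```

```bash
for i in 1; do python3 -m creep '[[0,0,-8,0,0,-0.1,0.75],[0,0,-8,0,0,-0.1,0.75],[0,0,-8,0,0,-0.1,0.75],[0,0,-8,0,0,-0.1,0.75],[0,0,-8,0,0,-0.1,0.75]]'; done
python3 - <<'E'
from h import *
rel((.508,-.0328,.140)); s=telemetry.get_state(); print(s["torque"],s["grip_force"])
E
```

```text
t: 4.15
tool_pos: [0.5085, -0.0335, 0.1431]
eef_rot: [-3.058, -0.718, -0.002]
ft_force: [-0.6, 1.9, 3.8]
grip_width: 0.0328
grip_force: 29.4
q [ 0.07  0.68 -0.15  2.    0.2   0.48 -1.34] pos [508.5 -33.5 143.1] R [0.896 0.445] [ 1.e-03  5.e-04 -1.e+00] F [-0.58  1.94  3.85] w 0.0328 t 4.15
shift [-0.1 -0.9  3.1] yaw 26.42
[ 0.47038123  0.10808028 -0.15701065] 29.44064050912857
```

```bash
python3 -m creep '[[0,0,-8,0,0,-0.1,0.75],[0,0,-8,0,0,-0.1,0.75],[0,0,-8,0,0,-0.1,0.75],[0,0,-8,0,0,-0.1,0.75],[0,0,-8,0,0,-0.1,0.75]]' >/dev/null
python3 -m creep '[[0,0,-8,0,0,-0.1,0.75],[0,0,-8,0,0,-0.1,0.75],[0,0,-8,0,0,-0.1,0.75],[0,0,-8,0,0,-0.1,0.75],[0,0,-8,0,0,-0.1,0.75]]'
python3 -c "
from h import *
rel((.508,-.0328,.140));print(telemetry.get_state()['torque'])"
python3 -m creep '[[0,0,-8,0,0,-0.1,0.75],[0,0,-8,0,0,-0.1,0.75],[0,0,-8,0,0,-0.1,0.75],[0,0,-8,0,0,-0.1,0.75],[0,0,-8,0,0,-0.1,0.75]]' >/dev/null
python3 -m creep '[[0,0,-8,0,0,-0.1,0.75],[0,0,-8,0,0,-0.1,0.75],[0,0,-8,0,0,-0.1,0.75],[0,0,-8,0,0,-0.1,0.75],[0,0,-8,0,0,-0.1,0.75]]'
python3 -m creep '[[0,0,0,0,0,0,0.75],[0,0,0,0,0,0,0.75]]' >/dev/null
python3 - <<'E'
from h import *
rel((.508,-.0328,.140)); s=telemetry.get_state(); print(s["torque"],s["grip_force"])
E
```

```text
t: 5.15
tool_pos: [0.5087, -0.0336, 0.1438]
eef_rot: [1.882, 2.515, 0.002]
ft_force: [1.1, 1.7, 1.2]
grip_width: 0.033
grip_force: 29.7
q [ 0.31  0.72 -0.54  1.98  0.64  0.61 -0.38] pos [508.7 -33.6 143.8] R [-0.282  0.959] [ 1.3e-03  8.0e-04 -1.0e+00] F [1.11 1.66 1.2 ] w 0.033 t 5.15
shift [ 1.  -0.4  3.8] yaw 106.4
[ 0.39789523 -0.11649679 -0.05457222]
t: 6.15
tool_pos: [0.5087, -0.0334, 0.1445]
eef_rot: [-0.175, 3.136, 0.003]
ft_force: [1.0, 2.7, -1.6]
grip_width: 0.0327
grip_force: 29.9
q [ 0.5   0.83 -0.91  1.97  0.92  0.82  0.73] pos [508.6 -33.4 144.6] R [-0.995 -0.103] [ 8.0e-04  1.6e-03 -1.0e+00] F [ 2.34  2.96 -3.22] w 0.0323 t 6.35
shift [0.5 0.7 4.6] yaw -174.07
[ 0.70669607 -0.45274049  0.04374416] 29.999926686286926
```

```bash
python3 -m creep '[[0,0,0,0,0,0,0.3],[0,0,0,0,0,0,0.3],[0,0,0,0,0,0,0.3],[0,0,0,0,0,-10,0.3],[0,0,0,0,0,-25,0.3]]'
python3 -m creep '[[0,0,0,0,0,-35,0.3],[0,0,0,-10,-40,0,1],[0,0,0,-10,-40,0,1],[0,0,0,-10,0,0,1],[0,0,0,0,0,0,1]]'
python3 - <<'E'
from h import *
rel((.511,.047,.165))
p,d=camera("top"); np.savez("t3.npz",p=p,d=d); x0,y0,x1,y1=285,170,345,230; a=cv2.resize(p[y0:y1,x0:x1,::-1],None,fx=8,fy=8,interpolation=cv2.INTER_CUBIC)
cv2.imwrite("pics/t3.png",a)
E
```

```text
t: 6.85
tool_pos: [0.5067, -0.0346, 0.1792]
eef_rot: [0.167, -3.133, 0.001]
ft_force: [-0.1, -0.1, 0.1]
grip_width: 0.0595
grip_force: 0.0
t: 7.35
tool_pos: [0.5474, -0.111, 0.2152]
eef_rot: [-0.162, 3.136, 0.001]
ft_force: [-0.8, 0.7, 0.4]
grip_width: 0.0019
grip_force: 0.0
q [ 0.67  0.79 -1.    1.77  0.77  1.03  1.05] pos [ 547.4 -111.   215.2] R [-0.995 -0.103] [ 1.2e-03  8.0e-04 -1.0e+00] F [-0.76  0.67  0.39] w 0.0019 t 7.35
shift [ 20.  160.9  50.3] yaw -174.09
```

View pics/t3.png

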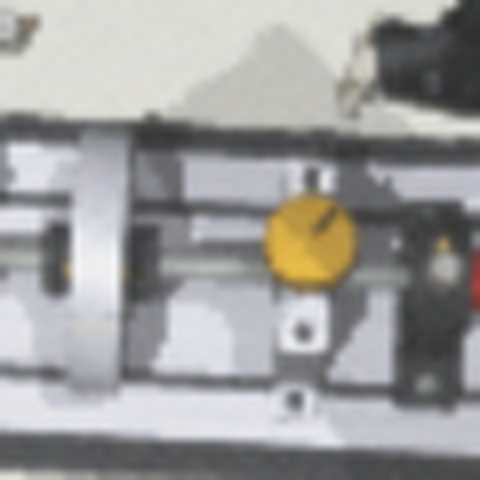

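The mark on the knob has gone from lower-left (about 207°) to upper-right (about 50°), so it turned about 200° with no slip. Next I'll go over the disc, aligned with the base.

```bash
python3 -m creep '[[0,0,4.2,4,32,0,1],[0,0,4.2,4,32,0,1],[0,0,0,4,32,0,1],[0,0,0,4,32,0,1],[0,0,0,4,28,0,1]]' >/dev/null
python3 -m creep '[[0,0,0,0,0,15,1],[0,0,0,0,0,15,1],[0,0,0,0,0,10,1],[0,0,0,0,0,0,1],[0,0,0,0,0,0,1]]'
python3 - <<'E'
from h import *
rel((.5121,.0465,.160))
p,d=camera("side"); x0,y0,x1,y1=250,120,370,240; a=cv2.resize(p[y0:y1,x0:x1,::-1],None,fx=4.8,fy=4.8,interpolation=cv2.INTER_CUBIC)
cv2.imwrite("pics/s4.png",a)
E
```

```text
t: 8.4
tool_pos: [0.5256, 0.0446, 0.1744]
eef_rot: [-0.065, -3.14, 0.0]
ft_force: [0.3, 0.5, 0.9]
grip_width: 0.0001
grip_force: 0.0
q [ 0.35  0.79 -0.9   1.9   0.81  0.87  0.55] pos [525.6  44.6 174.4] R [-0.999  0.041] [-9.e-04 -3.e-04 -1.e+00] F [0.3  0.49 0.94] w 0.0001 t 8.4
shift [13.5  1.4 14.4] yaw 177.63
```

View pics/s4.png

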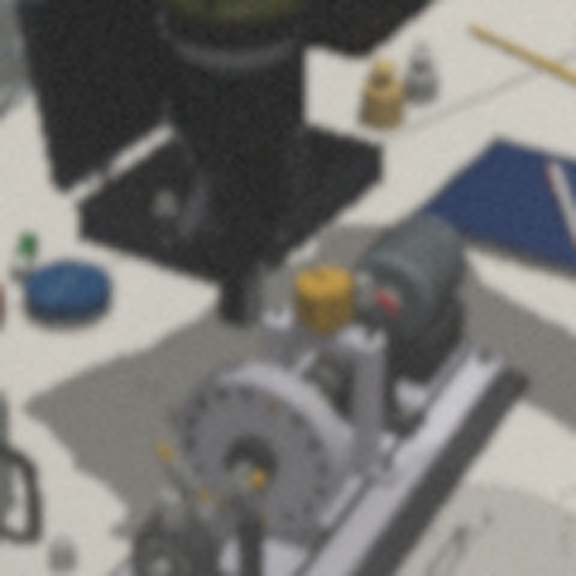

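The side view shows the shut fingertips at about (235,320), above and beyond the disc top at about (265,370), with no contact. I'll centre the tool and feel down in guarded 0.4 mm steps.

```bash
cat > chk.py <<'E'
from h import *; import sys
s=telemetry.get_state(); f=s["ft_force"]; print("z %.2f"%(s["tool_pos"][2]*1000),"F",f.round(2),"t",s["t"])
sys.exit(1 if f[2]>2.5 else 0)
E
python3 -m creep '[[0,0,0,7,1,6,1],[0,0,0,6.5,0.4,6,1],[0,0,0,0,0,6,1],[0,0,0,0,0,2,1],[0,0,0,0,0,0,1]]'
python3 -m creep '[[0,0,0,0,0,1,1],[0,0,0,0,0,0,1]]' >/dev/null; python3 chk.py && python3 -m creep '[[0,0,0,0,0,1,1],[0,0,0,0,0,0,1]]' >/dev/null && python3 chk.py && python3 -m creep '[[0,0,0,0,0,1,1],[0,0,0,0,0,0,1]]' >/dev/null && python3 chk.py
```

```text
t: 8.95
tool_pos: [0.5123, 0.0472, 0.1544]
eef_rot: [-0.063, -3.141, 0.0]
ft_force: [-0.5, -0.4, 0.0]
grip_width: 0.0001
grip_force: 0.0
z 153.82 F [-0.02 -0.45 -0.06] t 9.15
z 152.79 F [-0.02  0.17 -0.32] t 9.35
z 151.71 F [-0.06 -0.2   0.24] t 9.55
```

```bash
python3 -m creep '[[0,0,0,0,0,0.4,1],[0,0,0,0,0,0,1]]' >/dev/null; python3 chk.py && python3 -m creep '[[0,0,0,0,0,0.4,1],[0,0,0,0,0,0,1]]' >/dev/null && python3 chk.py && python3 -m creep '[[0,0,0,0,0,0.4,1],[0,0,0,0,0,0,1]]' >/dev/null && python3 chk.py && python3 -m creep '[[0,0,0,0,0,0.4,1],[0,0,0,0,0,0,1]]' >/dev/null && python3 chk.py && python3 -m creep '[[0,0,0,0,0,0.4,1],[0,0,0,0,0,0,1]]' >/dev/null && python3 chk.py && python3 -m creep '[[0,0,0,0,0,0.4,1],[0,0,0,0,0,0,1]]' >/dev/null && python3 chk.py && python3 -m creep '[[0,0,0,0,0,0.4,1],[0,0,0,0,0,0,1]]' >/dev/null && python3 chk.py && python3 -m creep '[[0,0,0,0,0,0.4,1],[0,0,0,0,0,0,1]]' >/dev/null && python3 chk.py
```

```text
z 151.36 F [ 0.23 -0.1  -0.63] t 9.75
z 150.95 F [ 0.14 -0.11  0.54] t 9.95
z 150.54 F [ 0.3   0.12 -0.49] t 10.15
z 150.17 F [-0.    0.48  0.79] t 10.35
z 149.75 F [-0.65 -0.71  0.12] t 10.55
z 149.37 F [-0.02  0.73 -0.64] t 10.75
z 148.95 F [-0.51  0.38 -0.67] t 10.95
z 148.54 F [-1.13  0.33 -0.41] t 11.15
```

```bash
python3 -m creep '[[0,0,0,0,0,0.4,1],[0,0,0,0,0,0,1]]' >/dev/null; python3 chk.py && python3 -m creep '[[0,0,0,0,0,0.4,1],[0,0,0,0,0,0,1]]' >/dev/null && python3 chk.py && python3 -m creep '[[0,0,0,0,0,0.4,1],[0,0,0,0,0,0,1]]' >/dev/null && python3 chk.py && python3 -m creep '[[0,0,0,0,0,0.4,1],[0,0,0,0,0,0,1]]' >/dev/null && python3 chk.py && python3 -m creep '[[0,0,0,0,0,0.4,1],[0,0,0,0,0,0,1]]' >/dev/null && python3 chk.py && python3 -m creep '[[0,0,0,0,0,0.4,1],[0,0,0,0,0,0,1]]' >/dev/null && python3 chk.py && python3 -m creep '[[0,0,0,0,0,0.4,1],[0,0,0,0,0,0,1]]' >/dev/null && python3 chk.py && python3 -m creep '[[0,0,0,0,0,0.4,1],[0,0,0,0,0,0,1]]' >/dev/null && python3 chk.py
```

```text
z 148.13 F [-0.28  0.06  0.66] t 11.35
z 147.74 F [-0.48 -0.15  0.08] t 11.55
z 147.35 F [ 0.25  0.46 -0.97] t 11.75
z 146.93 F [-0.93 -0.2  -0.6 ] t 11.95
z 146.55 F [ 0.12  0.14 -0.26] t 12.15
z 146.16 F [-0.64 -0.28 -0.71] t 12.35
z 145.71 F [-0.27  0.38  0.25] t 12.55
z 145.35 F [ 0.71  0.53 -0.59] t 12.75
```

```bash
python3 -m creep '[[0,0,0,0,0,0.4,1],[0,0,0,0,0,0,1]]' >/dev/null; python3 chk.py && python3 -m creep '[[0,0,0,0,0,0.4,1],[0,0,0,0,0,0,1]]' >/dev/null && python3 chk.py && python3 -m creep '[[0,0,0,0,0,0.4,1],[0,0,0,0,0,0,1]]' >/dev/null && python3 chk.py && python3 -m creep '[[0,0,0,0,0,0.4,1],[0,0,0,0,0,0,1]]' >/dev/null && python3 chk.py && python3 -m creep '[[0,0,0,0,0,0.4,1],[0,0,0,0,0,0,1]]' >/dev/null && python3 chk.py && python3 -m creep '[[0,0,0,0,0,0.4,1],[0,0,0,0,0,0,1]]' >/dev/null && python3 chk.py
```

```text
z 144.95 F [-0.62  0.41 -0.59] t 12.95
z 144.61 F [0.19 0.69 0.44] t 13.15
z 144.36 F [-0.27 -0.45  2.07] t 13.35
z 144.06 F [ 0.37 -0.57  5.36] t 13.55
```

Light touch comes at z of about 144.7 mm, and the present command (143.75) presses with about 5.4 N. I'll do a dry stroke 4 mm higher to check how flat the path tracks.

```bash
python3 -m creep '[[0,0,0,0,0,-2,1],[0,0,0,0,0,-2,1],[0,0,0,-20,0,0,1],[0,0,0,-25,0,0,1],[0,0,0,0,0,0,1]]' >/dev/null; python3 -m creep '[[0,0,0,0,0,0,1],[0,0,0,0,0,0,1]]'; python3 chk.py
c(){ python3 -c "
from h import *
s=telemetry.get_state();print((s['tool_pos']*1000).round(2),s['ft_force'].round(1),s['t'])"; }
python3 -m creep '[[0,0,0,15,0,0,1]]' >/dev/null;c
python3 -m creep '[[0,0,0,30,0,0,1]]' >/dev/null;c
python3 -m creep '[[0,0,0,30,0,0,1]]' >/dev/null;c
python3 -m creep '[[0,0,0,15,0,0,1]]' >/dev/null;c
python3 -m creep '[[0,0,0,0,0,0,1]]' >/dev/null;c
python3 -m creep '[[0,0,0,0,0,0,1],[0,0,0,0,0,0,1]]' >/dev/null;c
```

```text
t: 14.25
tool_pos: [0.5562, 0.0455, 0.1476]
eef_rot: [-0.062, -3.14, 0.0]
ft_force: [-0.5, 0.8, -1.0]
grip_width: -0.0001
grip_force: 0.0
z 147.56 F [-0.47  0.76 -1.03] t 14.25
[542.82  46.16 147.72] [-0.2  0.2  0.1] 14.35
[512.75  47.58 147.76] [-0.  -0.3  0.1] 14.45
[480.62  48.54 147.77] [-0.5  0.1  0.1] 14.55
[463.54  48.67 147.84] [-0.1  1.2  1. ] 14.65
[464.23  48.66 147.97] [0.2 1.1 0.5] 14.75
[468.48  49.23 147.89] [-0.5 -0.2 -0. ] 14.95
```

The dry path is flat within 0.15 mm. Now the real stroke, back toward +x, 4 mm lower.

```bash
c(){ python3 -c "
from h import *
s=telemetry.get_state();print((s['tool_pos']*1000).round(2),s['ft_force'].round(1),s['t'])"; }
python3 -m creep '[[0,0,0,0,0,2,1],[0,0,0,0,0,2,1],[0,0,0,0,0,0,1],[0,0,0,0,0,0,1]]' >/dev/null;c
python3 -m creep '[[0,0,0,-15,0,0,1]]' >/dev/null;c
python3 -m creep '[[0,0,0,-30,0,0,1]]' >/dev/null;c
python3 -m creep '[[0,0,0,-30,0,0,1]]' >/dev/null;c
python3 -m creep '[[0,0,0,-15,0,0,1]]' >/dev/null;c
python3 -m creep '[[0,0,0,0,0,-20,1],[0,0,0,0,0,-30,1]]' >/dev/null;c
python3 - <<'E'
from h import *
F=[];T=[]
for i in range(16):
    T.append(telemetry.get_state()["t"]); p,d=camera("side"); F.append(p)
np.savez("spin.npz",F=np.array(F),T=T); print(T[0],T[-1])
A=[cv2.resize(p[190:250,275:335,::-1],None,fx=3.2,fy=3.2,interpolation=cv2.INTER_CUBIC) for p in F]
cv2.imwrite("pics/spin.png",np.vstack([np.hstack(A[i:i+4]) for i in (0,4,8)]))
E
```

```text
[467.38  49.09 143.6 ] [0.7 0.  0.4] 15.35
[480.75  48.39 143.72] [ 1.7  0.1 -0.7] 15.45
[510.44  47.14 143.91] [ 0.4 -1.5  4.1] 15.55
[543.02  45.94 144.1 ] [2.  0.2 0.1] 15.65
[559.92  45.14 143.87] [-0.  -0.2 -0.4] 15.75
[556.52  44.85 192.69] [ 0.4  0.6 -0.2] 15.95
15.95 16.7
```

View pics/spin.png

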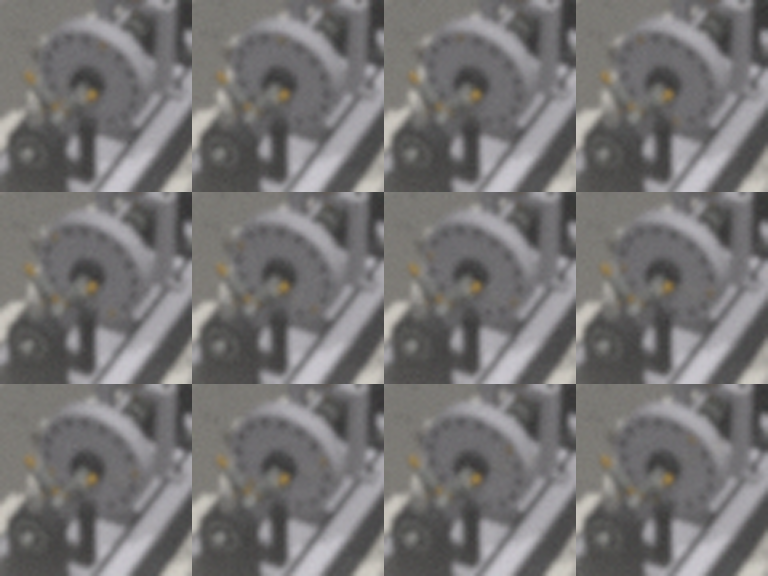

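The frames show the disc's brass screws moving round, for example from (113,120) to (114,56) within their tiles over 0.35 s. That is about 5 rad/s, with the fingers clear. I'll keep watching to confirm a full turn and that it slows freely.

Run:
```python
from h import *
f=np.load("spin.npz"); F=list(f["F"]); T=list(f["T"])
for i in range(44):
    T.append(telemetry.get_state()["t"]); F.append(camera("side")[0])
F=np.array(F).astype(float); T=np.array(T)
g=np.array([cv2.GaussianBlur(a,(0,0),1) for a in F])[:,190:240,280:325]
o=(g[...,0]-g[...,2]); o=o-np.median(o,0)          # orange excess that moves
# face of the disc as a circle: homography-free affine from its world plane (base y=+55)
K,R,t=cal("side"); c=np.array([.5125,.0565,.0927])
an=np.radians(np.arange(0,360,6)); X=np.array([c+r*np.array([np.sin(a),-.0436*np.sin(a),np.cos(a)]) for r in (.041,.044) for a in an])
uv=cv2.projectPoints(X,cv2.Rodrigues(R)[0],t,K,None)[0].reshape(-1,2).astype(np.float32)-[280,190]
S=np.array([cv2.remap(q.astype(np.float32),uv[:,:1].astype(np.float32),uv[:,1:].astype(np.float32),1).reshape(2,60).mean(0) for q in o])
for a in range(0,len(T)): 
    if a%2==0: i=S[a].argsort()[::-1][0]; print("%.2f:%d(%.0f)"%(T[a],i*6,S[a][i]),end="  ")
d=[abs(g[i+1]-g[i]).mean() for i in range(len(T)-1)]; print("\ndiff",np.round(d[::6],2)); rel((.5,0,.2))
```

```text
15.95:342(11)  16.05:18(8)  16.15:54(10)  16.25:84(10)  16.35:276(9)  16.45:306(10)  16.55:342(9)  16.65:12(10)  16.75:42(10)  16.85:72(10)  16.95:300(10)  17.05:132(10)  17.15:6(8)  17.25:192(8)  17.35:60(10)  17.45:90(10)  17.55:270(10)  17.65:294(10)  17.75:318(10)  17.85:348(10)  17.95:210(10)  18.05:36(11)  18.15:258(11)  18.25:84(11)  18.35:306(10)  18.45:324(10)  18.55:348(10)  18.65:12(8)  18.75:30(8)  18.85:204(10)  
diff [1.43 0.91 0.98 0.94 0.95 1.02 0.97 1.03 0.99 0.96]
q [ 0.35  0.8  -0.92  1.79  0.77  0.96  0.63] pos [557.3  45.5 193.8] R [-0.999  0.04 ] [ 0.e+00 -1.e-04 -1.e+00] F [ 0.02 -0.29 -0.25] w 0.0 t 18.95
shift [ 55.4 -47.7  -6.2] yaw 177.7
```

The screw marks went round at 5.7 rad/s at first and 3.5 rad/s 2.9 s later. That is over two full turns untouched, so the rotor runs free. The arm is clear, so I'm handing in.

```bash
python3 -c "
from rig import ticket; print(ticket.hand_in())"
```

```text
the job is handed in; nothing more can be done
None
```

I unscrewed the knob about 200° counter-clockwise, then one light stroke (about 4 N at the reading near the rim's top) spun the disc over two full turns untouched, and I handed the job in with the arm clear and no small items approached.

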